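# Open the safety cap of the thinner bottle at the miniature painter's bench

### The arm

A 6-joint arm with a two-finger parallel gripper is mounted at the origin on the work surface. World frame = base frame: x ahead of the robot, y to its left, z up, the work surface at z = 0. Lengths are in m, angles in rad, forces in N, time in s.
With the tool pointing down it reaches from about 0.35 to 0.8 m from the base axis. Payload 7.3 kg.
Tool frame: the origin (TCP) lies on the centre line of the jaws, within the pads' length; the fingertips stand 8 mm ahead of it and the grasp point (between the pads) lies 11 mm behind it; z points along the fingers, y is the line along which they close (so a half turn about z gives the same grasp; the last joint's range is limited). The gripper opens to 85 mm and grips with 20 to 120 N. Pads are 22 mm wide; open, the fingers measure 114 mm over their backs; the gripper's body (76 mm by 85 mm) begins 54 mm behind the grasp point. The pads swing forward as they close: fully open they stand 13 mm farther back than shut.
Start: joints at [0.992, 0.342, 1.524, -0, 1.275, -0.146], TCP at [0.22, 0.477, 0.239] pointing down, gripper open.
Joint ranges: [-2.53, 2.53], [-0.77, 2.02], [0.04, 2.7], [-1, 4.14], [0.28, 2.66], [-3.11, 3.11]. Speed limits (rad/s): [2.57, 2.57, 3.14, 3.14, 3.14, 3.14].

### API

Orientations are given as a rotation vector (axis times angle).
In Python, from station import robot gives the robot as it stands.
- The arm moves only by the tool drive_tool, never from a script. Its argument "increments" is a list of rows, each an object with "delta_pos": the shift along the world's x, y, z in m, a list of three; "turn": the turn, a rotation vector about the world's x, y, z in degrees, a list of three; "fingers": the closure, from 0 (fully open) to 1 (shut). In form: [{"delta_pos": [dx, dy, dz], "turn": [ax, ay, az], "fingers": fingers}, ...]. A call has 1 to 20 rows; each row is the pose to reach, as a shift and turn from the pose commanded when the call began; what a row does not reach only later rows make up. A row lasts 1/8 s, in which the tool goes at most 62.5 mm and 10.7 degrees, less where a joint would pass 70% of its speed; a pose out of reach is approached as far as the arm can. A call with a gripper value outside its range is refused whole. The fingers move at their own pace and stop on an object; the grip force is fixed at half the most. Time passes only in rows, so rows that repeat a pose let the fingers close. It gives the time, the measured TCP pose, the force, the opening and the grip force at its end, in the units of the state.
- robot.get_obs(): the state, without advancing time (a new reading comes with each control period).
- robot.snapshot(name): name is "scene" or "top" or "wrist"; returns a dict with "image" (480x640x3 uint8, red, green, blue), "vfov" (degrees; the focal length in pixels is half the picture's height over the tangent of half this angle, whatever the lens; pixels are square), "cx", "cy" (the principal point, pixels), "xyz" and "orientation" of the camera in the world. Camera axes: x right, y down, z forward; pixel columns grow to the right and rows downward; lengths in m; the calibration is good to about 2 mm. A picture is of the moment at which its call begins. There is no depth.
- robot.sign_off(): hands the job in; it is judged then, once.
The state is a dict: "time_s": time; "joint_pos": joint angles; "dq": joint speeds; "effort": joint torques, N m; "eef_pos": TCP position; "tcp_rot": TCP orientation; "force": force on the tool from outside, world axes, zero at the start; "moment": the same for the moment, N m; "grip_width": finger opening in m; "gripper_force": force on a finger pad.
Only numpy, scipy, OpenCV 4.12 (cv2) and the standard library are available. Lean on these libraries where they do the work, as an engineer would, in place of code of your own. Each camera call takes 0.05 s, during which the arm holds its last target. There are 200 camera calls.

### The job

Open the child-resistant red cap of the amber thinner bottle: push the cap down against its spring and, while holding it down, turn it counter-clockwise (seen from above) to its stop, then let go so that it springs back up. Leave the blue cap of the varnish bottle alone, and leave the small dropper bottle standing where it is.

Things in the scene. Friction and masses are not known exactly. Their poses are not given: they have to be found in the camera images.
- thinner_wing (a point): Red cap of the fixed amber bottle: point on its axis, 149 mm above the bench at rest. Cap: disc 50 mm across, with an upright wing on top 44 mm long, 12 thick, 26 high; point at the wing's mid-height, disc top 13 mm below it; x along the wing to its white-marked end, z up. Pushes straight down 8 mm against a spring (4 N to start, 12 N at the end), springs back. Grip the wing's flats from above.
- thinner_cap (a joint): Red cap's turn in rad, 0 closed, grows counter-clockwise seen from above, stays where left (0.08 N m friction). Starts at 0 to 0.15; a steel catch beside the cap (41 mm out from the axis, 9 mm lower than the disc top) blocks the cap's white rim lug at about 0.27 unless the cap is over 3 mm down (5 to 7 is sure) until past 0.9 (never force it). Hard stop, fully open, at 1.4.
- varnish_mark (a point): Blue cap of the white varnish bottle, same make and size as the red one, not to be operated: point at the white-marked end of its wing's top, 22 mm from the cap axis, 162 mm above the bench; x points outward along the wing. Both bottles are 72 mm across, fixed in plywood blocks 100 x 100 x 40 mm.
- dropper: Small loose paint dropper bottle, brick-red body with white nozzle, 25 mm across and 78 mm high, origin at the centre of its underside, z up. It stands between the two safety bottles.
Things that resemble listed ones, but are neither listed nor needed, are in the scene too. Leave any green or turquoise look-alike of the part that bears thinner_wing alone.

How it is judged:
On the way, in this order (a step that is already met when the one before it is completed fails the run):
1. the red cap is pushed down at least 2.5 mm while still closed (turned less than 0.45 rad) (height (world z) of thinner_wing below 0.1465 m and value of joint thinner_cap below 0.45 rad), for 0.05 s.
2. the red cap is turned past 1.0 rad (value of joint thinner_cap above 1 rad), for 0.1 s.
At the end, for the whole second after the job is handed in: The red cap is turned to more than 1.0 rad (stop at 1.4) and has sprung back up to within 2 mm of its rest height, the blue cap is unturned (its mark within 6 mm of its start), and the dropper bottle stands within 30 mm of its start, upright within 0.2 rad (value of joint thinner_cap above 1 rad and height (world z) of thinner_wing above 0.147 m and distance of varnish_mark from where it was at the start of the episode below 0.006 m and distance of dropper from where it was at the start of the episode below 0.03 m and angle between dropper's own z axis and vertical below 0.2 rad); the robot touches nothing.
It fails at once if the red cap is forced past its catch without being pushed down (value of joint thinner_cap between 0.53 and 0.68 rad and height (world z) of thinner_wing above 0.1475 m).
It fails at once if the blue cap is turned or pressed by more than 7 mm at its mark (distance of varnish_mark from where it was at the start of the episode above 0.007 m).
It fails at once if the dropper bottle is knocked over (angle between dropper's own z axis and vertical above 0.6 rad).
It also fails if it takes over 32 s, if anything falls off the work surface, if the arm or the gripper's body presses on something with over 40 N, if the wrist force passes 120 N, or if a joint passes its speed limit or range.

## Working session

There is one attempt and no reset: what is moved stays moved. The work goes in short steps, Python scripts to look and compute and a tool call to move; the robot and the scene stay as the last step left them, time stands still between calls to the robot, and variables do not carry over. Pictures are saved under pics/ and viewed, at most 10 in all, crops included, and the job is handed in when it is done.

Besides the shell and the picture viewer there is one more tool, called after ">>>" as a command line: name --argument value ..., lists and objects as JSON in quotes. drive_tool: Moves the arm, as the interface text tells. Its arguments: {"type":"object","properties":{"increments":{"type":"array","items":{"type":"object","properties":{"delta_pos":{"type":"array","items":{"type":"number"}},"turn":{"type":"array","items":{"type":"number"}},"fingers":{"type":"number"}}}}},"required":["increments"]}

```bash
mkdir -p pics; cat > h.py <<'E'
import numpy as np,cv2
from scipy.spatial.transform import Rotation as R
from station import robot
def snap(n,f=None):
    s=robot.snapshot(n)
    if f: cv2.imwrite('pics/'+f,s['image'][:,:,::-1])
    return s
def rot(s):
    o=np.array(s['orientation'],float)
    return o if o.shape==(3,3) else (R.from_rotvec(o).as_matrix() if o.size==3 else R.from_quat(o).as_matrix())
def ray(s,u,v):
    f=240/np.tan(np.radians(s['vfov'])/2)
    return rot(s)@np.array([(u-s['cx'])/f,(v-s['cy'])/f,1])
def onz(s,u,v,z):
    d=ray(s,u,v);c=np.array(s['xyz']);return c+d*(z-c[2])/d[2]
def proj(s,p):
    f=240/np.tan(np.radians(s['vfov'])/2)
    q=rot(s).T@(np.array(p)-np.array(s['xyz']));return q[:2]/q[2]*f+[s['cx'],s['cy']]
E
python3 - <<'E'
from h import *
for n in('top','scene'):
    s=snap(n,n+'1.png');print(n,{k:v for k,v in s.items() if k!='image'})
    np.save(n+'.npy',s,allow_pickle=True)
print(robot.get_obs())
E
```

```text
top {'vfov': 44.752172329917144, 'cx': 324.382798029974, 'cy': 245.30202843804116, 'xyz': array([0.31779732, 0.03718089, 1.14587125]), 'orientation': array([-2.16246528,  2.1173445 , -0.13127603])}
scene {'vfov': 47.38716453066865, 'cx': 319.2663522912749, 'cy': 234.3719602337257, 'xyz': array([1.12839004, 0.3194846 , 0.7371391 ]), 'orientation': array([-1.38234874, -2.03696076,  0.95675612])}
{'time_s': 0.1, 'joint_pos': array([ 9.91946764e-01,  3.42637507e-01,  1.52493207e+00,  1.22413020e-05,
        1.27541708e+00, -1.45969575e-01]), 'dq': array([ 0.00032183, -0.00139479, -0.0032753 ,  0.00013374,  0.00022906,
        0.00044456]), 'effort': array([ 1.32188987e-03, -4.34447265e+01, -2.46491629e+01, -1.76309186e-04,
        4.66418162e-03, -8.72779715e-08]), 'eef_pos': array([0.2199958 , 0.47629111, 0.23869983]), 'tcp_rot': array([-6.74566586e-01, -3.06779830e+00,  2.04061610e-03]), 'force': array([-0.53517962, -0.33372382, -0.21447159]), 'moment': array([ 0.03225765,  0.02063632, -0.00679875]), 'gripper_force': 0.0, 'grip_width': 0.08531062734936448}
```

View pics/top1.png

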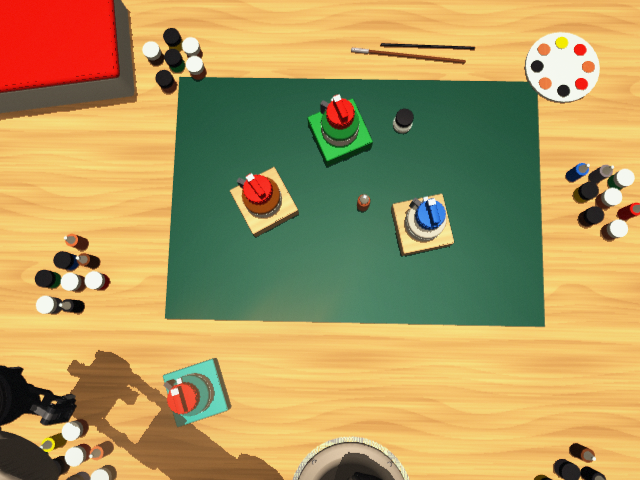

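View pics/scene1.png

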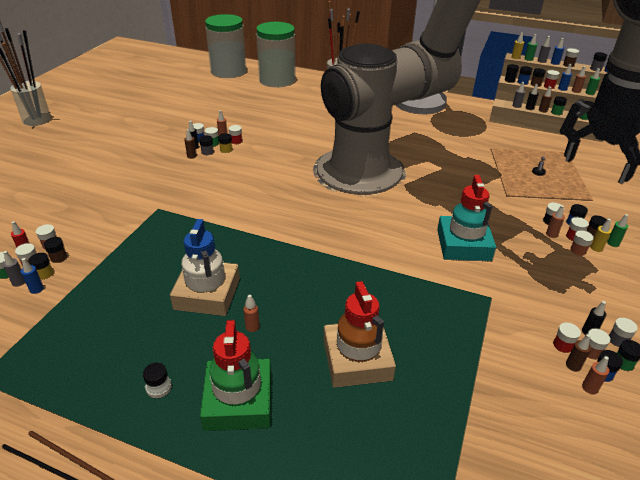

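The top view shows the red cap on amber/plywood at about (258,188), the blue cap at (430,213), the dropper at (364,201) and the green look-alike at (340,115). The scene view shows the red wing at about (362,298). Next I segment the red cap and its white mark.

```bash
python3 - <<'E'
from h import *
t=np.load('top.npy',allow_pickle=True).item(); s=np.load('scene.npy',allow_pickle=True).item()
def mask(im,x0,y0,x1,y1):
    hsv=cv2.cvtColor(im,cv2.COLOR_RGB2HSV); h,S,v=hsv[...,0],hsv[...,1],hsv[...,2]
    r=((h<4)|(h>175))&(S>180)&(v>90); w=(S<60)&(v>170)
    m=np.zeros(r.shape,bool); m[y0:y1,x0:x1]=1
    return r&m,w&m
for n,c,b in(('top',t,(232,165,285,215)),('scene',s,(335,278,390,330))):
    r,w=mask(c['image'],*b)
    print(n,'red',r.sum())
    k,l,st,ce=cv2.connectedComponentsWithStats(w.astype(np.uint8))
    for i in range(1,k):
        if st[i,4]>4: print(' white',st[i],ce[i], onz(c,*ce[i],.162) )
    cs,_=cv2.findContours(r.astype(np.uint8),0,2); cc=max(cs,key=cv2.contourArea)
    print(cv2.minEnclosingCircle(cc),cv2.boundingRect(cc))
    if n=='top': print('disc guess',onz(c,*cv2.minEnclosingCircle(cc)[0],.136))
d=(364,201);print('dropper',onz(t,*d,.05))
print('blue',onz(t,430,213,.14))
for a,b in((331,115),):print('green',onz(t,341,115,.14))
a=cv2.resize(t['image'][150:230,220:310],None,fx=7,fy=7,interpolation=2)
b=cv2.resize(s['image'][270:370,320:400],(448,560),interpolation=2)[:, :170*2+0]
cv2.imwrite('pics/c1.png',cv2.resize(np.hstack([a[:560],b[:,:]]),(800,461))[:,:,::-1])
E
```

```text
top red 578
 white [246 173   8   8  39] [249.61538462 176.94871795] [0.5742697  0.18923195 0.162     ]
((256.94293212890625, 188.2663116455078), 14.320511817932129) (243, 175, 29, 28)
disc guess [0.56062513 0.17936043 0.136     ]
scene red 747
 white [363 295   9   6  38] [366.81578947 297.57894737] [0.57667772 0.18781386 0.162     ]
 white [365 322   6   5  22] [368.         324.13636364] [0.62505304 0.20472229 0.162     ]
((361.4281311035156, 309.0140075683594), 17.99518585205078) (346, 294, 33, 34)
dropper [ 0.56005814 -0.01516119  0.05      ]
blue [ 0.52085296 -0.12658757  0.14      ]
green [0.69735331 0.03247793 0.14      ]
```

View pics/c1.png

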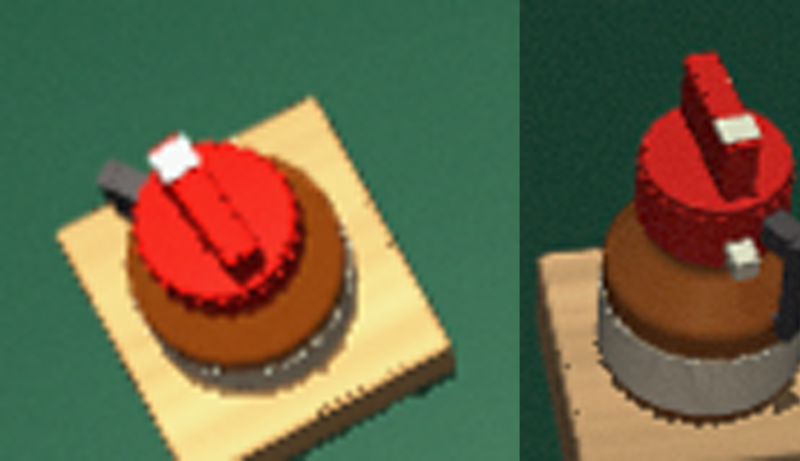

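The crop shows the wing's white end at top-image pixel ≈(250,177) and the disc centre at ≈(257,188.5), where the disc radius of 14.4 px matches 25 mm. So the axis is ≈(0.5606, 0.179) and the wing yaw ≈33°. I'll move above it with the tool's y-axis at −57°, then refine with the wrist camera.

>>> drive_tool --increments '[{"delta_pos":[0.34,-0.297,0.03],"turn":[0,0,-122],"fingers":0},{"delta_pos":[0.34,-0.297,0.03],"turn":[0,0,-122],"fingers":0},{"delta_pos":[0.34,-0.297,0.03],"turn":[0,0,-122],"fingers":0},{"delta_pos":[0.34,-0.297,0.03],"turn":[0,0,-122],"fingers":0},{"delta_pos":[0.34,-0.297,0.03],"turn":[0,0,-122],"fingers":0},{"delta_pos":[0.34,-0.297,0.03],"turn":[0,0,-122],"fingers":0},{"delta_pos":[0.34,-0.297,0.03],"turn":[0,0,-122],"fingers":0},{"delta_pos":[0.34,-0.297,0.03],"turn":[0,0,-122],"fingers":0},{"delta_pos":[0.34,-0.297,0.03],"turn":[0,0,-122],"fingers":0},{"delta_pos":[0.34,-0.297,0.03],"turn":[0,0,-122],"fingers":0},{"delta_pos":[0.34,-0.297,0.03],"turn":[0,0,-122],"fingers":0},{"delta_pos":[0.34,-0.297,0.03],"turn":[0,0,-122],"fingers":0},{"delta_pos":[0.34,-0.297,0.03],"turn":[0,0,-122],"fingers":0},{"delta_pos":[0.34,-0.297,0.03],"turn":[0,0,-122],"fingers":0},{"delta_pos":[0.34,-0.297,0.03],"turn":[0,0,-122],"fingers":0}]'

```text
time_s: 1.98
eef_pos: [0.5601, 0.1796, 0.2692]
tcp_rot: [3.01, 0.899, -0.0]
force: [1.4, -0.7, -0.2]
grip_width: 0.0858
gripper_force: 0.0
```

```bash
python3 - <<'E'
from h import *
w=snap('wrist','w1.png');np.save('w.npy',w,allow_pickle=True)
o=robot.get_obs();m=R.from_rotvec(o['tcp_rot']).as_matrix();print(o['eef_pos'],m[:,1],np.degrees(np.arctan2(m[1,1],m[0,1])),o['joint_pos'])
for z in(.136,.162):print(proj(w,[.5606,.179,z]),proj(w,[.5606+.022*.839,.179+.022*.545,z]))
E
```

```text
[0.56013772 0.17960063 0.26922097] [ 5.48104199e-01 -8.36410059e-01  9.17562742e-06] -56.762949934025784 [ 1.80079790e-01  4.40560818e-01  1.28931028e+00 -9.55030154e-05
  1.41192103e+00  1.17079528e+00]
[311.26120229 230.93047739] [311.39555042 203.32896629]
[311.2484175  239.74245168] [311.39615499 209.53934116]
```

View pics/w1.png

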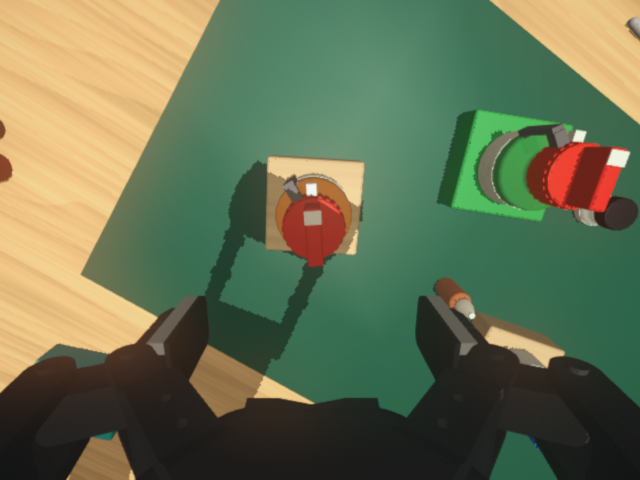

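The wrist view shows the red wing at column ≈313–316, rows 210–265, with the white mark at (313,218) and the rim lug at (311,189). The wing is nearly vertical in the image. I'll measure the yaw and centre from it.

```bash
python3 - <<'E'
from h import *
w=np.load('w.npy',allow_pickle=True).item()
im=w['image'];hsv=cv2.cvtColor(im,cv2.COLOR_RGB2HSV)
m=np.zeros((480,640),bool);m[200:226,298:330]=1
wh=m&(hsv[...,1]<70)&(hsv[...,2]>110)
ys,xs=np.nonzero(wh);print('mark',xs.mean(),ys.mean(),xs.min(),xs.max(),ys.min(),ys.max(),onz(w,xs.mean(),ys.mean(),.162))
r=((hsv[...,0]<5)|(hsv[...,0]>174))&(hsv[...,1]>170)&(hsv[...,2]>60)
for v in range(192,272,4):
    x=np.nonzero(r[v,270:360])[0]+270
    if len(x):print(v,x.min(),x.max(),len(x),im[v,300:328:2,0])
c=cv2.resize(im[180:275,265:370],None,fx=6,fy=6,interpolation=2)
cv2.imwrite('pics/c2.png',c[:,:,::-1])
E
```

```text
mark 312.1388888888889 217.52777777777777 304 320 211 224 [0.57456428 0.18741232 0.162     ]
196 318 320 3 [ 91 109 125 131 143 130 130 142 139 165 175 137 136 131]
200 303 329 27 [126 138 145 153 159 160 160 159 159 210 232 230 196 197]
204 294 335 27 [158 158 145 125 124 124 124 125 125 124 154 160 178 236]
208 289 337 45 [158 157 133 135 138 141 144 145 147 145 138 158 159 159]
212 287 340 35 [157 158 169 172 172 172 172 173 172 173 172 158 158 159]
216 285 341 37 [157 157 170 172 173 173 173 173 173 173 172 159 158 158]
220 284 342 39 [156 156 168 172 172 172 173 172 173 173 172 160 157 157]
224 284 343 42 [155 156 164 169 170 169 169 169 168 167 163 154 157 157]
228 283 343 61 [155 155 154 145 155 156 156 155 156 156 147 150 156 156]
232 284 343 60 [155 155 153 142 154 155 155 155 156 155 147 149 156 156]
236 284 342 59 [154 155 153 142 154 155 155 155 155 155 148 147 154 155]
240 286 341 56 [153 153 153 141 152 155 155 155 155 155 149 140 154 154]
244 288 338 51 [153 153 154 138 150 153 154 155 155 154 150 138 153 154]
248 292 336 45 [153 153 153 136 148 153 154 153 153 153 151 134 153 153]
252 295 331 37 [152 152 153 138 146 153 153 153 153 153 152 138 152 153]
256 303 325 23 [ 96 126 143 148 143 152 153 152 153 153 152 141 135 104]
260 308 322 15 [ 79  79  77  68 135 152 152 152 152 153 153 140  62  62]
264 308 322 15 [ 77  76  58  50 129 150 151 150 149 148 148 138  68  78]
```

View pics/c2.png

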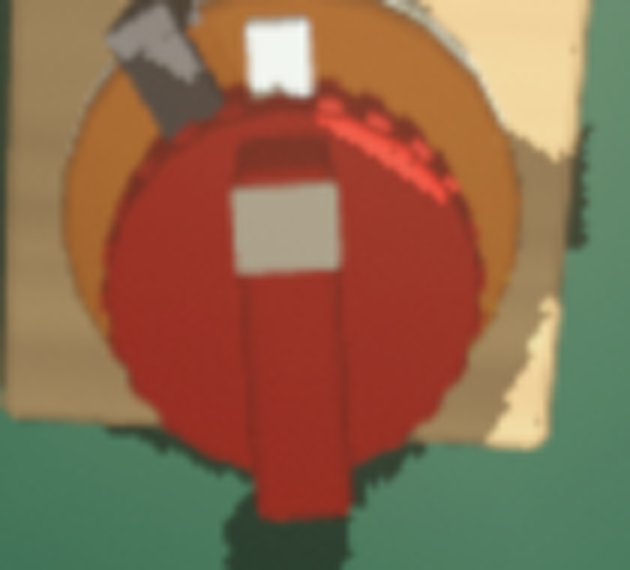

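```bash
python3 - <<'E'
from h import *
w=np.load('w.npy',allow_pickle=True).item()
a=onz(w,312.5,210.8,.162);b=onz(w,315.7,266.4,.162)
print(a,b,np.linalg.norm(a-b),np.degrees(np.arctan2(*(a-b)[1::-1])),(a+b)/2)
print('disc',onz(w,313.3,230,.136))
print(w['xyz'])
E
```

```text
[0.57873313 0.18984875 0.162     ] [0.54539999 0.16511224 0.162     ] 0.04150894841705075 36.57908927118508 [0.56206656 0.1774805  0.162     ]
disc [0.56211739 0.17806925 0.136     ]
[0.61699689 0.21590085 0.40432377]
```

>>> drive_tool --increments '[{"delta_pos":[0.0015,-0.0013,-0.03],"turn":[0,0,2.5],"fingers":0},{"delta_pos":[0.0015,-0.0013,-0.06],"turn":[0,0,2.5],"fingers":0},{"delta_pos":[0.0015,-0.0013,-0.09],"turn":[0,0,2.5],"fingers":0},{"delta_pos":[0.0015,-0.0013,-0.11],"turn":[0,0,2.5],"fingers":0},{"delta_pos":[0.0015,-0.0013,-0.12],"turn":[0,0,2.5],"fingers":0},{"delta_pos":[0.0015,-0.0013,-0.12],"turn":[0,0,2.5],"fingers":0},{"delta_pos":[0.0015,-0.0013,-0.12],"turn":[0,0,2.5],"fingers":1},{"delta_pos":[0.0015,-0.0013,-0.12],"turn":[0,0,2.5],"fingers":1},{"delta_pos":[0.0015,-0.0013,-0.12],"turn":[0,0,2.5],"fingers":1},{"delta_pos":[0.0015,-0.0013,-0.12],"turn":[0,0,2.5],"fingers":1},{"delta_pos":[0.0015,-0.0013,-0.12],"turn":[0,0,2.5],"fingers":1},{"delta_pos":[0.0015,-0.0013,-0.12],"turn":[0,0,2.5],"fingers":1},{"delta_pos":[0.0015,-0.0013,-0.12],"turn":[0,0,2.5],"fingers":1},{"delta_pos":[0.0015,-0.0013,-0.12],"turn":[0,0,2.5],"fingers":1}]'

```text
time_s: 3.78
eef_pos: [0.5616, 0.1786, 0.1494]
tcp_rot: [-2.99, -0.963, -0.0]
force: [-2.4, 2.8, 3.5]
grip_width: 0.0108
gripper_force: 63.0
```

```bash
python3 - <<'E'
from h import *
o=robot.get_obs();m=R.from_rotvec(o['tcp_rot']).as_matrix();print(o['time_s'],o['eef_pos'],np.degrees(np.arctan2(m[1,1],m[0,1])),o['force'],o['moment'],o['grip_width'],o['gripper_force'])
E
```

```text
3.775 [0.56158629 0.17859891 0.14941962] -54.2906703924789 [-2.43039065  2.77056094  3.48406667] [0.49725177 0.44806896 0.10480564] 0.010829078120124342 62.97970533370972
```

The wing is gripped (opening ≈11 mm, 63 N). Next I push down 6.5 mm.

>>> drive_tool --increments '[{"delta_pos":[0,0,-0.002],"turn":[0,0,0],"fingers":1},{"delta_pos":[0,0,-0.004],"turn":[0,0,0],"fingers":1},{"delta_pos":[0,0,-0.0065],"turn":[0,0,0],"fingers":1},{"delta_pos":[0,0,-0.0065],"turn":[0,0,0],"fingers":1},{"delta_pos":[0,0,-0.0065],"turn":[0,0,0],"fingers":1},{"delta_pos":[0,0,-0.0065],"turn":[0,0,0],"fingers":1}]'

```text
time_s: 4.53
eef_pos: [0.5617, 0.1786, 0.1436]
tcp_rot: [-2.99, -0.963, -0.001]
force: [-5.0, 2.2, 9.7]
grip_width: 0.0109
gripper_force: 63.8
```

The force of 9.7 N matches the spring at about 5.8 mm. Now I turn in stages.

>>> drive_tool --increments '[{"delta_pos":[0,0,-0.0003],"turn":[0,0,5],"fingers":1},{"delta_pos":[0,0,-0.0003],"turn":[0,0,10],"fingers":1},{"delta_pos":[0,0,-0.0003],"turn":[0,0,15],"fingers":1},{"delta_pos":[0,0,-0.0003],"turn":[0,0,20],"fingers":1},{"delta_pos":[0,0,-0.0003],"turn":[0,0,25],"fingers":1},{"delta_pos":[0,0,-0.0003],"turn":[0,0,30],"fingers":1},{"delta_pos":[0,0,-0.0003],"turn":[0,0,30],"fingers":1}]'

```text
time_s: 5.4
eef_pos: [0.5622, 0.1782, 0.1435]
tcp_rot: [2.637, 1.705, 0.003]
force: [-2.3, 0.7, 10.0]
grip_width: 0.0103
gripper_force: 63.8
```

```bash
cat > st.py <<'E'
from h import *
o=robot.get_obs();m=R.from_rotvec(o['tcp_rot']).as_matrix();print(o['time_s'],o['eef_pos'],np.degrees(np.arctan2(m[1,1],m[0,1])),o['force'],o['moment'],o['grip_width'],o['gripper_force'],o['joint_pos'])
E
python3 st.py
```

```text
5.4 [0.56224726 0.17817472 0.14351775] -24.24662309754453 [-2.28580135  0.67548644  9.98033809] [0.22154987 0.57620632 0.05788541] 0.010321368839182051 63.82731556892395 [ 1.77214880e-01  5.45179523e-01  1.47473843e+00 -4.86051279e-04
  1.11975865e+00  6.00609076e-01]
```

>>> drive_tool --increments '[{"delta_pos":[0,0,0],"turn":[0,0,5],"fingers":1},{"delta_pos":[0,0,0],"turn":[0,0,10],"fingers":1},{"delta_pos":[0,0,0],"turn":[0,0,15],"fingers":1},{"delta_pos":[0,0,0],"turn":[0,0,20],"fingers":1},{"delta_pos":[0,0,0],"turn":[0,0,25],"fingers":1},{"delta_pos":[0,0,0],"turn":[0,0,30],"fingers":1},{"delta_pos":[0,0,0],"turn":[0,0,35],"fingers":1},{"delta_pos":[0,0,0],"turn":[0,0,40],"fingers":1},{"delta_pos":[0,0,0],"turn":[0,0,40],"fingers":1}]'

```text
time_s: 6.52
eef_pos: [0.5631, 0.1781, 0.1439]
tcp_rot: [1.894, 2.502, 0.004]
force: [-0.4, 1.3, 9.0]
grip_width: 0.0104
gripper_force: 63.8
```

```bash
python3 st.py
```

```text
6.525 [0.56314941 0.17812097 0.14386624] 15.746467947938928 [-0.4014647   1.25082431  8.96615218] [0.19600544 0.12016194 0.10703529] 0.010356513160004525 63.76981973648071 [ 1.76938358e-01  5.45085128e-01  1.47383372e+00 -6.68245496e-04
  1.11849264e+00 -9.75964951e-02]
```

>>> drive_tool --increments '[{"delta_pos":[0,0,0],"turn":[0,0,2],"fingers":1},{"delta_pos":[0,0,0],"turn":[0,0,4],"fingers":1},{"delta_pos":[0,0,0],"turn":[0,0,4],"fingers":1}]'

```text
time_s: 6.9
eef_pos: [0.5633, 0.1782, 0.1439]
tcp_rot: [1.807, 2.566, 0.004]
force: [-0.3, 0.5, 8.5]
grip_width: 0.0104
gripper_force: 63.8
```

```bash
python3 st.py
```

```text
6.9 [0.56326267 0.17815017 0.14388838] 19.702458291713704 [-0.31612635  0.52942572  8.53586798] [0.20860583 0.05391861 0.03780002] 0.010413635989523369 63.7613046169281 [ 1.76916999e-01  5.45122338e-01  1.47369843e+00 -5.90711070e-04
  1.11833324e+00 -1.66695994e-01]
```

>>> drive_tool --increments '[{"delta_pos":[0,0,0],"turn":[0,0,2],"fingers":1},{"delta_pos":[0,0,0],"turn":[0,0,4],"fingers":1},{"delta_pos":[0,0,0],"turn":[0,0,4],"fingers":1}]'

```text
time_s: 7.28
eef_pos: [0.5633, 0.1782, 0.1439]
tcp_rot: [1.719, 2.626, 0.005]
force: [0.1, 2.7, 8.8]
grip_width: 0.0104
gripper_force: 65.0
```

```bash
python3 st.py
```

```text
7.275 [0.56333554 0.17818893 0.14390202] 23.56398862254888 [0.09386053 2.71819636 8.82267792] [ 0.24440072  0.06821031 -1.0376178 ] 0.010375109454018996 64.98476386070251 [ 1.76586209e-01  5.45123196e-01  1.47365503e+00  2.06864035e-04
  1.11823123e+00 -2.34771016e-01]
```

The moment of −1.04 N·m shows the stop has been reached. I'll back off 2°, let the cap rise in the grip, release and retreat.

>>> drive_tool --increments '[{"delta_pos":[0,0,0],"turn":[0,0,-2],"fingers":1},{"delta_pos":[0,0,0.003],"turn":[0,0,-2],"fingers":1},{"delta_pos":[0,0,0.0065],"turn":[0,0,-2],"fingers":1},{"delta_pos":[0,0,0.0065],"turn":[0,0,-2],"fingers":1},{"delta_pos":[0,0,0.0065],"turn":[0,0,-2],"fingers":0},{"delta_pos":[0,0,0.0065],"turn":[0,0,-2],"fingers":0},{"delta_pos":[0,0,0.0065],"turn":[0,0,-2],"fingers":0},{"delta_pos":[0,0,0.0065],"turn":[0,0,-2],"fingers":0},{"delta_pos":[0,0,0.0065],"turn":[0,0,-2],"fingers":0},{"delta_pos":[0,0,0.0065],"turn":[0,0,-2],"fingers":0},{"delta_pos":[0,0,0.0065],"turn":[0,0,-2],"fingers":0},{"delta_pos":[0,0,0.03],"turn":[0,0,-2],"fingers":0},{"delta_pos":[0,0,0.07],"turn":[0,0,-2],"fingers":0},{"delta_pos":[0,0,0.12],"turn":[0,0,-2],"fingers":0},{"delta_pos":[0,0,0.13],"turn":[0,0,-2],"fingers":0},{"delta_pos":[0,0,0.13],"turn":[0,0,-2],"fingers":0},{"delta_pos":[0,0,0.13],"turn":[0,0,-2],"fingers":0}]'

```text
time_s: 9.4
eef_pos: [0.561, 0.1782, 0.2707]
tcp_rot: [-1.762, -2.598, 0.003]
force: [-0.4, 0.7, -0.1]
grip_width: 0.0854
gripper_force: 0.0
```

```bash
python3 st.py; python3 - <<'E'
from h import *
s=snap('scene'); cv2.imwrite('pics/f.png',cv2.resize(s['image'][180:420,160:430],None,fx=2,fy=2)[:,:,::-1])
E
```

```text
9.4 [0.5609911  0.17818456 0.27074571] 21.70190128436646 [-0.37783805  0.71329868 -0.13456411] [-0.05787142  0.0211375  -0.00700935] 0.08541303002497326 0.0 [ 1.77367104e-01  4.42129640e-01  1.28267617e+00  2.86736844e-05
  1.41983294e+00 -2.01405934e-01]
```

View pics/f.png

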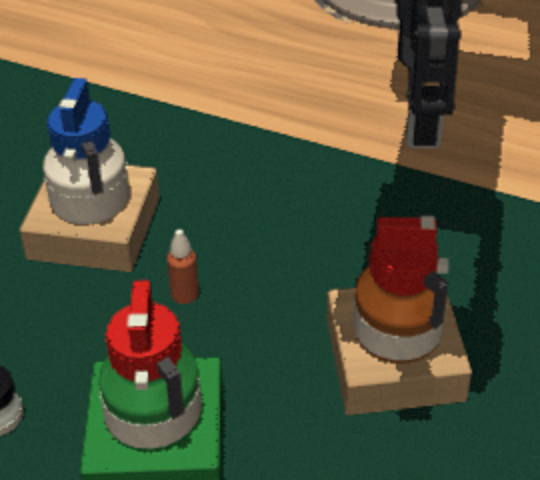

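The red wing now points crosswise (mark at crop pixel (428,222)), the lug is past the catch, and the cap is up. The dropper at (182,265) and the blue cap at (78,110) are undisturbed, and the gripper is clear.

```bash
python3 -c "
from station import robot
print(robot.sign_off())"
```

```text
the job is handed in; nothing more can be done
None
```

The red cap was pushed down, turned counter-clockwise to its stop and released. In the last picture it had sprung back up, with the blue cap and dropper bottle undisturbed; the job is handed in, and no verdict was returned.

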